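# Hang the busbar carrier and slide it to its station

### The job

Pick up the busbar carrier, hook it over the plain middle stretch of the rod so that its weight rests there, then slide it along the rod, without lifting it off, towards the arrow-shaped pointer plate until its hook drops down into the thinner neck of the rod near that pointer. Leave it hanging there upright and still, let go, and do not disturb the cell tray, screwdriver or jar.

Things in the scene. Friction and masses are not known exactly. Their poses are not given: they have to be found in the camera images.
- carrier: loose bare-aluminium C-shaped carrier, 197 mm tall, 0.3-0.6 kg, balanced under its hook. Origin: centre of the underside of its foot (70 mm in x, 56 mm in y, 8 mm thick; copper busbar block on it, top at 30 mm). z up, x towards the open mouth of the C, which starts roughly facing away from the robot. A back leg (x -19 to -13 mm, 40 mm wide) joins foot and hook.
- hook (a point): in the carrier's hook, 125 mm above the foot's underside: where the rod's axis lies when the hook rests on the full-thickness rod. The hook is open downwards: a 45-degree roof 40 mm long along y (inner ridge 14 mm, outer ridge 23 mm above this point) over a slot 26 mm wide in x.
- tab (a point): on the carrier, 175 mm above the underside of the foot: grip point in the upright tab on top, 30 mm wide along the carrier's y, 14 mm thick along x, free from 27 mm below this point to its top 22 mm above it.
- stand: fixed aluminium stand that holds the level steel rod: base plate 160 x 460 x 12 mm with two posts at y = -205 and +205 mm, 24 mm thick, tops 210 mm high. Origin: centre of the plate's underside, y along the rod, x away from the robot.
- rod_mid (a point): point on the rod's axis midway between the posts, 190 mm above the table; axes as stand. The rod, 20 mm thick, is plain here and has two necks 48 mm long, 10 mm thick (a hook sinks 7 mm there), near y = +115 and -115 mm. The rod is clamped with a different lengthwise setting each time: both necks lie shifted alike by up to 15 mm either way, not measured; find it by touch or sight.
- pointer: fixed flat aluminium plate, 34 mm wide, 92 mm tall, with an arrow point at its top, standing on the stand's plate 63 mm beyond the rod, at either y = +115 or y = -115 mm of the stand; it shows which neck is wanted. Origin: centre of its foot; axes as stand.
- post: fixed plain round post, 22 mm diameter, 60 mm tall, standing by the other neck (the one not wanted). Origin: centre of its foot.
- cell_tray: black open tray 140 x 110 mm, 67 mm tall with its upright cylindrical cells. Bystander. Origin: centre of its underside.
- driver: screwdriver with black handle, 200 mm, lying on the table. Bystander.
- jar: white jar with black cap, 64 mm diameter, 90 mm tall. Bystander. Origin: centre of its underside.
- lip (a point): centre of the lower end of the hook's short front lip (6 mm thick, 40 mm wide), 16.5 mm in x and -15 mm in z from point hook. The rod enters the C from the x side, between this lip and the copper block 80 mm below it.

How it is judged:
By the outcome, as a careful person would: the job done as asked, in the order asked, and still so for the second after the job is handed in, with the robot touching nothing.
It also fails if it takes over 61 s, if anything falls off the work surface, if the arm or the gripper's body presses on something with over 40 N, if the wrist force passes 120 N, or if a joint passes its speed limit or range.

### The arm

A 7-joint arm with a two-finger parallel gripper is mounted at the origin on the work surface. World frame = base frame: x ahead of the robot, y to its left, z up, the work surface at z = 0. Lengths are in m, angles in rad, forces in N, time in s.
With the tool pointing down it reaches from about 0.425 to 0.95 m from the base axis. Payload 16.7 kg.
Tool frame: the origin (TCP) lies at the very end of the fingers, on their centre line; the grasp point (between the pads) lies 19 mm behind it; z points along the fingers, y is the line along which they close (so a half turn about z gives the same grasp; the last joint's range is limited). The gripper opens to 94 mm and grips with 3 to 60 N. Pads are 16 mm wide; open, the fingers measure 119 mm over their backs; the gripper's body (75 mm by 177 mm) begins 78 mm behind the grasp point.
Start: joints at [1.133, 0.426, 0.074, 1.606, -0.034, 1.111, -0.067], TCP at [0.192, -0.647, 0.205] pointing down, gripper open.
Joint ranges: [-2.85, 2.85], [-0.5, 2.14], [-1.23, 1.37], [0.21, 2.46], [-1.02, 4.16], [0.16, 2.05], [-2.73, 2.73]. Speed limits (rad/s): [1.89, 1.89, 2.39, 2.39, 3.01, 3.01, 3.01].

### API

Orientations are given as a unit quaternion [w, x, y, z].
In Python, from bench import robot gives the robot as it stands.
- The arm moves only by the tool drive_tool, never from a script. Its argument "increments" is a list of rows, each an object with "offset": the shift along the tool's x, y, z each as a share of 20 mm, from -1 to 1, a list of three; "rot": the turn, a rotation vector about the tool's x, y, z each as a share of 0.15 rad, from -1 to 1, a list of three. A call has 1 to 12 rows; each row shifts and turns the commanded pose from where the row before left it, along the tool's axes as they then stand; what a row does not reach is not made up. A row lasts 1/8 s, in which the tool goes at most 62.5 mm and 10.7 degrees, less where a joint would pass 70% of its speed; a pose out of reach is approached as far as the arm can. A call with a number of a shift or a turn outside -1 to 1 is refused whole. A call with a gripper value outside its range is refused whole. "jaw" is the opening, from 0 (shut) to 1 (fully open), set as the call begins (left out, the last holds). The fingers move at their own pace and stop on an object; "squeeze" is the grip in N (left out, the last holds). Time passes only in rows, so rows that do not move let the fingers close. It gives the time, the measured TCP pose, the force, the opening and the grip force at its end, in the units of the state.
- robot.sense(): the state, without advancing time (a new reading comes with each control period).
- robot.grab_frame(name): name is "scene" or "top" or "wrist"; returns the picture (480x640x3 uint8, red, green, blue); there is no depth.
- robot.camera_model(name): a dict with "intrinsics" (3x3 intrinsics, pixels), "origin" and "rotation" of the camera in the world; the wrist camera has in their place "tool_from_camera" (4x4, takes a point from camera to tool coordinates, whose origin is the TCP and whose axes are the flange's). Camera axes: x right, y up, looking along -z (the intrinsics and any distortion apply to the point x, -y, -z); pixel columns grow to the right and rows downward; lengths in m; the calibration is good to about 2 mm. A picture is of the moment at which its call begins: read the wrist's pose just before it. camera_model takes no time and is no camera call.
- robot.hand_in(): hands the job in; it is judged then, once.
The state is a dict: "time_s": time; "joints": joint angles; "joint_vel": joint speeds; "effort": joint torques, N m; "tool_pos": TCP position; "ee_rot": TCP orientation; "wrist_force": force on the tool from outside, world axes, zero at the start; "wrist_torque": the same for the moment, N m; "opening": opening from 0.0 (shut) to 1.0 (fully open); "finger_force": force on a finger pad.
Only numpy, scipy, OpenCV 4.12 (cv2) and the standard library are available. Lean on these libraries where they do the work, as an engineer would, in place of code of your own. Each camera call takes 0.05 s, during which the arm holds its last target. There are 200 camera calls.

## Working session

There is one attempt and no reset: what is moved stays moved. The work goes in short steps, Python scripts to look and compute and a tool call to move; the robot and the scene stay as the last step left them, time stands still between calls to the robot, and variables do not carry over. Pictures are saved under pics/ and viewed, at most 10 in all, crops included, and the job is handed in when it is done.

Besides the shell and the picture viewer there is one more tool, called after "Emit:" by a JSON object that holds its "api" and its "payload", one argument or row to a line. drive_tool: Moves the arm, as the interface text tells. Its arguments: {"type":"object","properties":{"increments":{"type":"array"},"jaw":{"type":"number"},"squeeze":{"type":"number"}},"required":["increments"]}

```bash
mkdir -p pics
cat > h.py <<'E'
import numpy as np, cv2
from bench import robot
def save(cam,name):
    im=robot.grab_frame(cam); cv2.imwrite(f'pics/{name}.png',im[:,:,::-1]); return im
def cam(name):
    m=robot.camera_model(name); return np.array(m['intrinsics']),np.array(m['origin']),np.array(m['rotation'])
def proj(name,P):
    K,o,R=cam(name); p=(np.atleast_2d(P)-o)@R; p=p*[1,-1,-1]; q=p@K.T; return q[:,:2]/q[:,2:]
def ray(name,uv):
    K,o,R=cam(name); d=np.linalg.solve(K,[uv[0],uv[1],1])*[1,-1,-1]; return o,R@d
def atz(name,uv,z):
    o,d=ray(name,uv); return o+d*(z-o[2])/d[2]
E
python3 - <<'E'
from h import *
for c in('scene','top'):
    print(robot.camera_model(c)); save(c,c+'1')
print(robot.camera_model('wrist')); print(robot.sense())
E
```

```text
{'intrinsics': array([[447.11383591,   0.        , 318.49144754],
       [  0.        , 447.11383591, 233.39522734],
       [  0.        ,   0.        ,   1.        ]]), 'origin': array([ 1.29948263, -0.27546579,  0.82104983]), 'rotation': array([0.74266681, 0.33613202, 0.23273688, 0.53037234])}
{'intrinsics': array([[502.00339844,   0.        , 317.22749858],
       [  0.        , 502.00339844, 233.79815273],
       [  0.        ,   0.        ,   1.        ]]), 'origin': array([0.33132108, 0.00572507, 1.42583547]), 'rotation': array([ 0.7070777 ,  0.06014888, -0.05451346, -0.70246104])}
{'intrinsics': array([[410.71317906,   0.        , 316.48022897],
       [  0.        , 410.71317906, 238.99039892],
       [  0.        ,   0.        ,   1.        ]]), 'tool_from_camera': array([[ 7.73305169e-04,  9.63102040e-01,  2.69135400e-01,
         7.81405867e-02],
       [ 9.99999341e-01, -9.73018232e-04,  6.08657144e-04,
        -3.31933173e-04],
       [ 8.48072588e-04,  2.69134752e-01, -9.63102158e-01,
        -1.79428599e-01],
       [ 0.00000000e+00,  0.00000000e+00,  0.00000000e+00,
         1.00000000e+00]])}
{'time_s': 0.1, 'joints': array([ 1.1325081 ,  0.42666838,  0.07386284,  1.60656531, -0.03410229,
        1.11078437, -0.06709   ]), 'joint_vel': array([ 0.00058258, -0.00092303, -0.00184574, -0.00082909,  0.00057505,
        0.00228167, -0.00093623]), 'effort': array([ 9.08753893e-03, -9.37467384e+01,  3.67783897e+00, -4.55040479e+01,
       -4.84512420e-02,  1.68315653e-02,  2.23720458e-04]), 'tool_pos': array([ 0.1920849 , -0.64666891,  0.2048368 ]), 'ee_rot': array([-5.69291622e-04,  9.89595425e-01,  1.43876873e-01, -1.25257187e-04]), 'wrist_force': array([ 1.06379562, -0.20209529, -0.47752231]), 'wrist_torque': array([-0.01674724,  0.07470624,  0.01338724]), 'finger_force': 0.0, 'opening': 1.0009456536921042}
```

View both.

View pics/scene1.png

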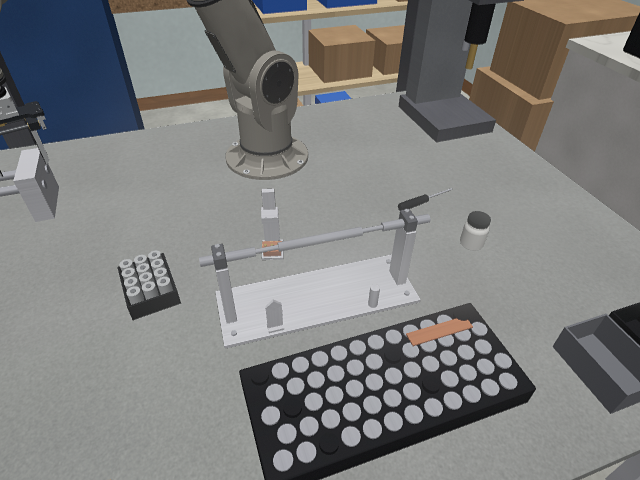

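View pics/top1.png

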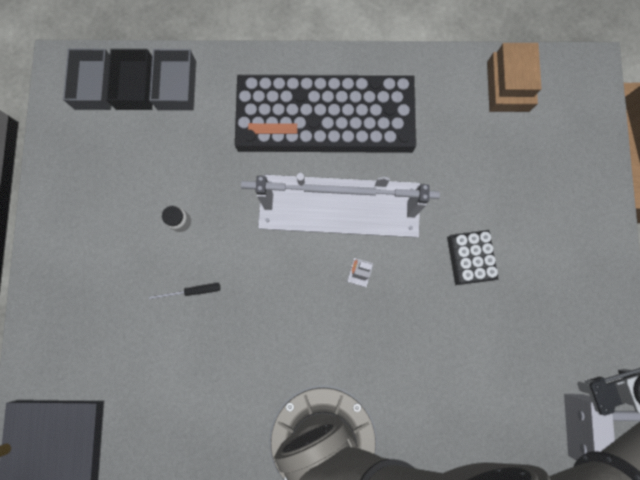

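```bash
sed -i "s/np.array(m\['rotation'\])/Rotation.from_quat(m['rotation'],scalar_first=True).as_matrix()/; 1i from scipy.spatial.transform import Rotation" h.py
python3 - <<'E'
import cv2
t=cv2.imread('pics/top1.png')[160:300,230:450]; s=cv2.imread('pics/scene1.png')[180:350,190:440]
cv2.imwrite('pics/topc.png',cv2.resize(t,(792,504),interpolation=cv2.INTER_CUBIC))
cv2.imwrite('pics/scenec.png',cv2.resize(s,(800,544),interpolation=cv2.INTER_CUBIC))
E
```

```text
(no output)
```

View pics/topc.png

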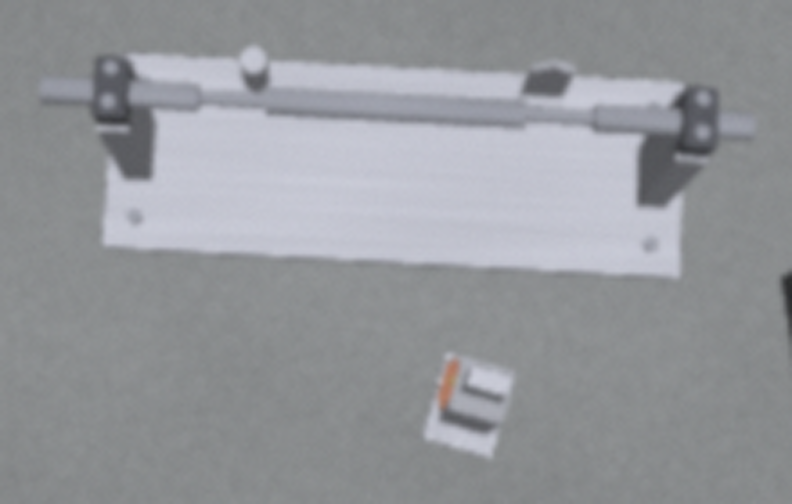

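View pics/scenec.png

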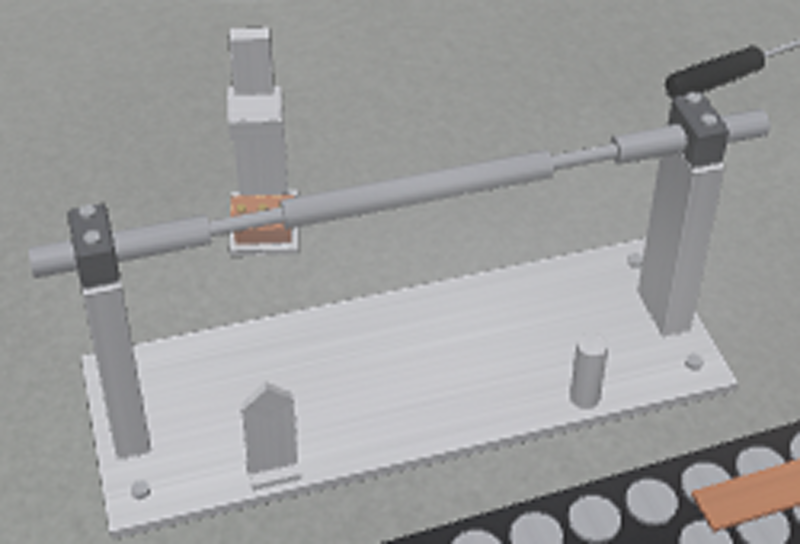

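```bash
cat > fit.py <<'E'
from h import *
from scipy.optimize import least_squares
T=lambda u,v:(230+u/3.6,160+v/3.6); S=lambda u,v:(190+u/3.2,180+v/3.2)
car=[('top',T(448,352),(35,28,8)),('top',T(516,372),(35,-28,8)),('top',T(492,458),(-35,-28,8)),('top',T(425,436),(-35,28,8)),
 ('scene',S(229,244),(35,-28,8)),('scene',S(298,244),(35,28,8)),
 ('scene',S(231,40),(7,-15,197)),('scene',S(271,39),(7,15,197)),('scene',S(231,28),(-7,-15,197)),('scene',S(270,28),(-7,15,197)),
 ('top',T(472,363),(7,15,197)),('top',T(507,374),(7,-15,197))]
st=[('top',T(103,243),(-80,230,12)),('top',T(681,275),(-80,-230,12)),('top',T(133,54),(80,230,12)),('top',T(685,82),(80,-230,12)),
 ('scene',S(112,522),(80,-230,12)),('scene',S(735,377),(80,230,12)),('scene',S(83,355),(-80,-230,12))]
nk=[('top',T(526,113),-91),('top',T(594,117),-139),('top',T(198,97),139),('top',T(267,100),91),
 ('scene',S(209,227),-139),('scene',S(283,211),-91),('scene',S(552,165),91),('scene',S(616,149),139)]
def tf(p,P): 
    P=np.atleast_2d(P)/1000.; c,s=np.cos(p[2]),np.sin(p[2]); return P@np.array([[c,s,0],[-s,c,0],[0,0,1]])+[p[0],p[1],0]
def res(p,L): return np.concatenate([(proj(c,tf(p,P))[0]-uv) for c,uv,P in L])
if __name__=='__main__':
    r=least_squares(res,[.45,-.05,-.2],args=(car,),loss='soft_l1'); print('carrier',r.x.round(4),r.fun.round(1).reshape(-1,2).tolist())
    f=lambda p:np.concatenate([res(p,st)]+[proj(c,tf(p,(0,y+p[3]*1000,190)))[0]-uv for c,uv,y in nk])
    r=least_squares(f,[.7,0,0,0],loss='soft_l1'); print('stand',r.x.round(4),r.fun.round(1).reshape(-1,2).tolist())
    print(tf(r.x,[(0,0,190),(0,-115+1000*r.x[3],190)]))
E
python3 fit.py
```

```text
carrier [ 0.4558 -0.1015 -0.2724] [[-1.5, -0.7], [-1.3, -0.8], [-1.1, -0.9], [-1.7, -0.2], [-0.6, 1.0], [-0.3, 0.2], [-1.3, -1.3], [-0.9, -1.3], [-1.1, -1.1], [-0.5, -1.4], [-1.3, -0.3], [0.8, 0.0]]
stand [ 0.6477 -0.0451 -0.0475  0.0074] [[-0.9, 0.5], [-0.5, 0.1], [-5.2, -1.1], [-0.4, -0.8], [-2.6, 1.9], [0.2, 0.9], [-2.3, -1.1], [-1.2, -0.2], [-1.1, -0.4], [-0.9, -0.4], [-1.1, -0.3], [-0.9, -0.5], [-0.9, 0.0], [-1.7, -1.5], [-0.9, -0.5]]
[[ 0.64772787 -0.04509762  0.19      ]
 [ 0.64261548 -0.15262576  0.19      ]]
```

Emit:
{"api": "drive_tool", "payload": {
  "increments": [
    {"offset": [0.85,-0.93,-0.24],"rot": [0,0,0]},
    {"offset": [0.85,-0.93,-0.24],"rot": [0,0,0]},
    {"offset": [0.85,-0.93,-0.24],"rot": [0,0,0]},
    {"offset": [0.85,-0.93,-0.24],"rot": [0,0,0]},
    {"offset": [0.85,-0.93,-0.24],"rot": [0,0,0]},
    {"offset": [0.85,-0.93,-0.24],"rot": [0,0,0]},
    {"offset": [0.85,-0.93,-0.24],"rot": [0,0,0]},
    {"offset": [0.85,-0.93,-0.24],"rot": [0,0,0]},
    {"offset": [0.85,-0.93,-0.24],"rot": [0,0,0]},
    {"offset": [0.85,-0.93,-0.24],"rot": [0,0,0]},
    {"offset": [0.85,-0.93,-0.24],"rot": [0,0,0]},
    {"offset": [0.85,-0.93,-0.24],"rot": [0,0,0]}
  ],
  "jaw": 1,
  "squeeze": 30
}}

```text
time_s: 1.6
tool_pos: [0.3246, -0.3734, 0.2636]
ee_rot: [0.0, 0.99, 0.144, 0.0]
wrist_force: [0.3, -0.0, -0.5]
opening: 1.0
finger_force: 0.0
```

Emit:
{"api": "drive_tool", "payload": {
  "increments": [
    {"offset": [0.85,-0.93,0],"rot": [0,0,0]},
    {"offset": [0.85,-0.93,0],"rot": [0,0,0]},
    {"offset": [0.85,-0.93,0],"rot": [0,0,0]},
    {"offset": [0.85,-0.93,0],"rot": [0,0,0]},
    {"offset": [0.85,-0.93,0],"rot": [0,0,0]},
    {"offset": [0.85,-0.93,0],"rot": [0,0,0]},
    {"offset": [0.85,-0.93,0],"rot": [0,0,0]},
    {"offset": [0.85,-0.93,0],"rot": [0,0,0]},
    {"offset": [0.85,-0.93,0],"rot": [0,0,0]},
    {"offset": [0.85,-0.93,0],"rot": [0,0,0]},
    {"offset": [0.85,-0.93,0],"rot": [0,0,0]},
    {"offset": [0.85,-0.93,0],"rot": [0,0,0]}
  ]
}}

```text
time_s: 3.1
tool_pos: [0.4561, -0.1015, 0.2634]
ee_rot: [0.0, 0.99, 0.144, 0.0]
wrist_force: [1.1, -0.1, -0.3]
opening: 1.0
finger_force: 0.0
```

Emit:
{"api": "drive_tool", "payload": {
  "increments": [
    {"offset": [0,0,0],"rot": [0,0,-0.96]},
    {"offset": [0,0,0],"rot": [0,0,-0.96]},
    {"offset": [0,0,0],"rot": [0,0,-0.96]},
    {"offset": [0,0,0],"rot": [0,0,-0.96]},
    {"offset": [0,0,0],"rot": [0,0,-0.96]},
    {"offset": [0,0,0],"rot": [0,0,-0.96]},
    {"offset": [0,0,0],"rot": [0,0,-0.96]},
    {"offset": [0,0,0],"rot": [0,0,0]},
    {"offset": [0,0,0],"rot": [0,0,0]}
  ]
}}

```text
time_s: 4.22
tool_pos: [0.456, -0.1026, 0.2632]
ee_rot: [0.0, 0.798, 0.603, -0.0]
wrist_force: [0.1, 0.5, 0.2]
opening: 1.004
finger_force: 0.0
```

```bash
cat >> h.py <<'E'
def tool():
    s=robot.sense(); return np.array(s['tool_pos']),Rotation.from_quat(s['ee_rot'],scalar_first=True).as_matrix()
def wproj(P,p,R):
    m=robot.camera_model('wrist'); K=np.array(m['intrinsics']);M=np.array(m['tool_from_camera'])
    c=((np.atleast_2d(P)-p)@R-M[:3,3])@M[:3,:3]*[1,-1,-1]; q=c@K.T; return q[:,:2]/q[:,2:]
def st():
    s=robot.sense(); p,R=tool()
    print('t',s['time_s'],'p',p.round(4),'yawx',np.degrees(np.arctan2(R[1,0],R[0,0])).round(2),'z',R[:,2].round(3),'F',np.round(s['wrist_force'],2),'T',np.round(s['wrist_torque'],2),'open',round(s['opening'],3),'ff',round(float(s['finger_force']),1),'j',np.round(s['joints'],2))
E
python3 - <<'E'
from h import *
from fit import tf
st(); p,R=tool(); im=save('wrist','w1')
c=[.4558,-.1015,-.2724]
print(wproj(tf(c,[(7,15,197),(7,-15,197),(-7,-15,197),(-7,15,197),(35,28,8),(35,-28,8),(-35,-28,8),(-35,28,8)]),p,R).round(0).tolist())
E
```

```text
t 4.225 p [ 0.456  -0.1026  0.2632] yawx 74.12 z [ 0. -0. -1.] F [0.06 0.49 0.15] T [-0.09 -0.12  0.02] open 1.004 ff 0.0 j [ 0.49  0.05 -0.42  1.96  0.02  1.13 -0.21]
[[328.0, 230.0], [327.0, 275.0], [305.0, 275.0], [305.0, 230.0], [349.0, 173.0], [349.0, 225.0], [284.0, 225.0], [283.0, 173.0]]
```

View pics/w1.png

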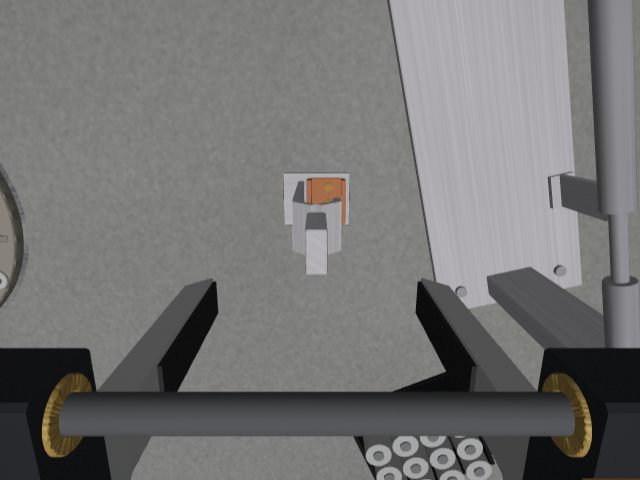

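Emit:
{"api": "drive_tool", "payload": {
  "increments": [
    {"offset": [0.05,0,0.9],"rot": [0,0,0]},
    {"offset": [0,0,0.9],"rot": [0,0,0]},
    {"offset": [0,0,0.9],"rot": [0,0,0]},
    {"offset": [0,0,0.9],"rot": [0,0,0]},
    {"offset": [0,0,0.9],"rot": [0,0,0]},
    {"offset": [0,0,0.85],"rot": [0,0,0]},
    {"offset": [0,0,0],"rot": [0,0,0]},
    {"offset": [0,0,0],"rot": [0,0,0]}
  ]
}}

```text
time_s: 5.28
tool_pos: [0.4567, -0.102, 0.1565]
ee_rot: [0.0, 0.797, 0.604, 0.0]
wrist_force: [-0.1, 0.1, -0.5]
opening: 0.999
finger_force: 0.0
```

Emit:
{"api": "drive_tool", "payload": {
  "increments": [
    {"offset": [0,0,0],"rot": [0,0,0]},
    {"offset": [0,0,0],"rot": [0,0,0]},
    {"offset": [0,0,0],"rot": [0,0,0]},
    {"offset": [0,0,0],"rot": [0,0,0]},
    {"offset": [0,0,0],"rot": [0,0,0]},
    {"offset": [0,0,0],"rot": [0,0,0]},
    {"offset": [0,0,0],"rot": [0,0,0]},
    {"offset": [0,0,0],"rot": [0,0,0]}
  ],
  "jaw": 0,
  "squeeze": 40
}}

```text
time_s: 6.28
tool_pos: [0.4565, -0.102, 0.1561]
ee_rot: [-0.0, 0.797, 0.604, -0.0]
wrist_force: [0.9, 0.5, 1.3]
opening: 0.185
finger_force: 0.0
```

```bash
python3 -c "
from h import *
st()"
```

```text
t 6.275 p [ 0.4565 -0.102   0.1561] yawx 74.3 z [-0.  0. -1.] F [0.9  0.52 1.32] T [ 0.01 -0.06  0.01] open 0.185 ff 0.0 j [ 0.47  0.17 -0.43  2.09  0.09  0.9  -0.28]
```

Emit:
{"api": "drive_tool", "payload": {
  "increments": [
    {"offset": [0,0,0],"rot": [0,0,0]},
    {"offset": [0,0,0],"rot": [0,0,0]},
    {"offset": [0,0,0],"rot": [0,0,0]},
    {"offset": [0,0,0],"rot": [0,0,0]}
  ]
}}

```text
time_s: 6.78
tool_pos: [0.4564, -0.1019, 0.156]
ee_rot: [-0.0, 0.797, 0.604, -0.0]
wrist_force: [-0.4, 0.6, -1.6]
opening: 0.146
finger_force: 40.0
```

Run:
```python
from h import *
from fit import tf
st()
p=np.array([.456,-.1026,.2632]);a=np.radians(74.12);c,s=np.cos(a),np.sin(a)
R=np.array([[c,s,0],[s,-c,0],[0,0,-1]])
q=[.6477,-.0451,-.0475]
for y in(-139,-91,-60): print(y,wproj(tf(q,[(-10,y+7.4,190),(0,y+7.4,190),(10,y+7.4,190),(-5,y+7.4,190),(5,y+7.4,190)]),p,R).round(0).tolist())
print(wproj(tf(q,[(-80,-230,12),(80,-230,12),(-80,0,12)]),p,R).round())
im=cv2.imread('pics/w1.png')
cv2.imwrite('pics/w1c.png',cv2.resize(im[150:330,540:640],(400,720),interpolation=cv2.INTER_CUBIC)[:600])
```

```text
t 6.775 p [ 0.4564 -0.1019  0.156 ] yawx 74.3 z [-0.  0. -1.] F [-0.41  0.58 -1.63] T [ 0.03  0.22 -0.  ] open 0.146 ff 40.0 j [ 0.47  0.17 -0.43  2.09  0.09  0.9  -0.28]
-139 [[604.0, 284.0], [619.0, 281.0], [635.0, 278.0], [611.0, 283.0], [627.0, 279.0]]
-91 [[600.0, 215.0], [617.0, 211.0], [633.0, 208.0], [609.0, 213.0], [625.0, 209.0]]
-60 [[598.0, 166.0], [615.0, 162.0], [632.0, 159.0], [606.0, 164.0], [623.0, 161.0]]
[[441. 317.]
 [582. 287.]
 [407. 113.]]
```

View pics/w1c.png

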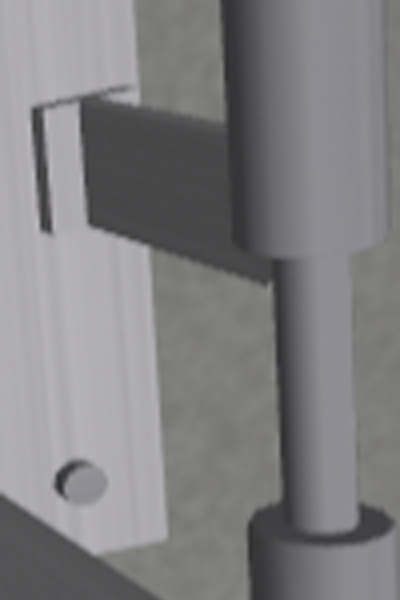

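Emit:
{"api": "drive_tool", "payload": {
  "increments": [
    {"offset": [0,0,-0.5],"rot": [0,0,0]},
    {"offset": [0,0,-0.8],"rot": [0,0,0]},
    {"offset": [0,0,-0.8],"rot": [0,0,0]},
    {"offset": [0,0,-0.8],"rot": [0,0,0]},
    {"offset": [0,0,-0.8],"rot": [0,0,0]},
    {"offset": [0,0,-0.8],"rot": [0,0,0]},
    {"offset": [0,0,-0.8],"rot": [0,0,0]},
    {"offset": [0,0,-0.7],"rot": [0,0,-0.5]},
    {"offset": [0,0,0],"rot": [0,0,-0.5]},
    {"offset": [0,0,0],"rot": [0,0,-0.5]},
    {"offset": [0,0,0],"rot": [0,0,0]},
    {"offset": [0,0,0],"rot": [0,0,0]}
  ]
}}

```text
time_s: 8.28
tool_pos: [0.4565, -0.102, 0.2763]
ee_rot: [-0.0, 0.725, 0.689, 0.0]
wrist_force: [0.1, 0.3, -3.9]
opening: 0.146
finger_force: 40.0
```

Emit:
{"api": "drive_tool", "payload": {
  "increments": [
    {"offset": [0.3,0.4,0],"rot": [0,0,0]},
    {"offset": [0.4,0.8,0],"rot": [0,0,0]},
    {"offset": [0.4,0.8,0],"rot": [0,0,0]},
    {"offset": [0.4,0.8,0],"rot": [0,0,0]},
    {"offset": [0.4,0.8,0],"rot": [0,0,0]},
    {"offset": [0.4,0.8,0],"rot": [0,0,0]},
    {"offset": [0.4,0.8,0],"rot": [0,0,0]},
    {"offset": [0.4,0.8,0],"rot": [0,0,0]},
    {"offset": [0.2,0.5,0],"rot": [0,0,0]},
    {"offset": [0,0,0],"rot": [0,0,0]},
    {"offset": [0,0,0],"rot": [0,0,0]},
    {"offset": [0,0,0],"rot": [0,0,0]}
  ]
}}

```text
time_s: 9.78
tool_pos: [0.5892, -0.0428, 0.2763]
ee_rot: [0.0, 0.724, 0.689, -0.0]
wrist_force: [-0.3, -0.1, -4.8]
opening: 0.149
finger_force: 40.0
```

Run:
```python
from h import *
st(); a=save('wrist','w2'); b=save('scene','s2')
o=np.zeros((600,800,3),np.uint8); 
o[:,:450]=cv2.resize(b[150:350,190:340],(450,600),interpolation=cv2.INTER_CUBIC); o[:262,450:]=cv2.resize(a,(350,262))
cv2.imwrite('pics/m2.png',o[:,:,::-1])
```

```text
t 9.775 p [ 0.5892 -0.0428  0.2763] yawx 87.16 z [ 0. -0. -1.] F [-0.34 -0.11 -4.79] T [-0.1  -0.09 -0.  ] open 0.149 ff 40.0 j [ 0.35  0.27 -0.48  1.69  0.13  1.21 -0.2 ]
```

View pics/m2.png

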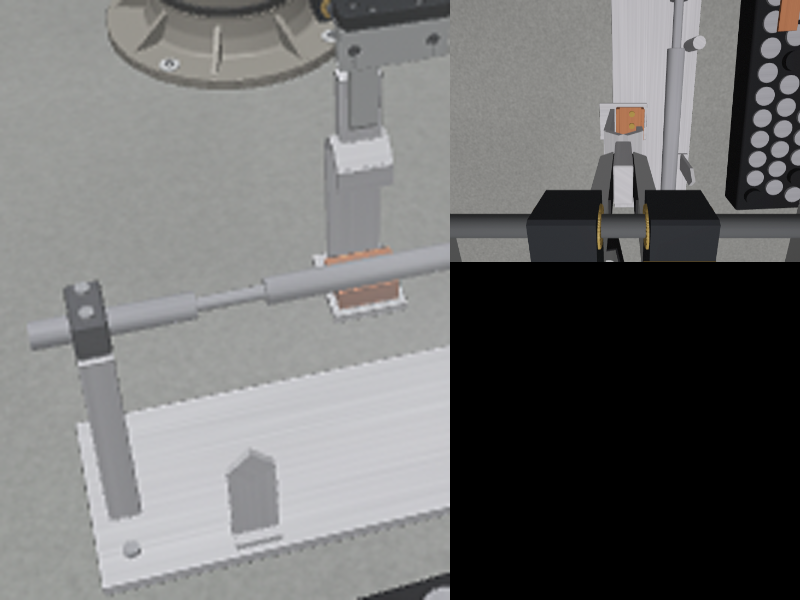

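Run:
```python
from h import *
from fit import tf
p,R=tool(); im=cv2.cvtColor(cv2.imread('pics/w2.png'),cv2.COLOR_BGR2GRAY).astype(int)
q=[.6477,-.0451,-.0475]
# silhouette tangent points of the cylinder
m=robot.camera_model('wrist'); C=R@np.array(m['tool_from_camera'])[:3,3]+p
ya=np.array([-np.sin(q[2]),np.cos(q[2]),0]); xa=np.array([np.cos(q[2]),np.sin(q[2]),0])
for y in(0,20,40):
    A=tf(q,(0,y,190))[0]; v=C-A; v-=ya*(v@ya); d=np.linalg.norm(v); v/=d; w=np.cross(ya,v); al=np.arccos(.01/d)
    T=[A+.01*(np.cos(al)*v+s*np.sin(al)*w) for s in(-1,1)]
    u=wproj(T,p,R); r=int(round(u[:,1].mean())); print(y,u.round(1).tolist(),r,im[r,380:460].tolist())
```

```text
0 [[388.6, 244.1], [418.9, 245.9]] 245 [190, 188, 188, 189, 190, 186, 188, 190, 190, 175, 77, 89, 105, 120, 126, 133, 139, 144, 149, 154, 157, 158, 159, 159, 158, 159, 159, 159, 159, 160, 160, 160, 160, 159, 156, 155, 152, 147, 138, 163, 192, 188, 188, 187, 186, 187, 184, 185, 187, 188, 186, 187, 189, 190, 186, 185, 185, 186, 187, 179, 124, 137, 138, 139, 139, 139, 138, 138, 139, 139, 139, 139, 139, 138, 137, 134, 136, 136, 138, 138]
20 [[390.0, 215.3], [420.9, 216.6]] 216 [190, 190, 190, 189, 189, 189, 186, 188, 191, 192, 187, 106, 83, 97, 114, 122, 129, 135, 141, 146, 152, 156, 157, 159, 160, 161, 160, 160, 161, 160, 160, 160, 159, 160, 161, 161, 157, 156, 153, 148, 140, 164, 191, 187, 187, 187, 186, 187, 184, 183, 186, 188, 187, 187, 189, 191, 188, 187, 186, 188, 188, 186, 133, 139, 137, 135, 132, 133, 134, 135, 136, 138, 139, 141, 141, 141, 140, 139, 138, 139]
40 [[391.4, 185.3], [423.0, 186.2]] 186 [187, 189, 190, 191, 191, 190, 190, 187, 188, 191, 193, 190, 162, 77, 90, 104, 118, 124, 130, 136, 141, 147, 152, 155, 156, 158, 159, 160, 160, 160, 160, 160, 160, 158, 157, 158, 161, 159, 156, 154, 153, 148, 140, 163, 191, 187, 187, 187, 185, 187, 184, 183, 185, 187, 188, 187, 187, 190, 189, 187, 187, 189, 189, 189, 179, 139, 138, 136, 134, 136, 137, 139, 141, 142, 142, 143, 143, 145, 145, 144]
```

Emit:
{"api": "drive_tool", "payload": {
  "increments": [
    {"offset": [0,0.5,0],"rot": [0,0,0]},
    {"offset": [0,0.6,0],"rot": [0,0,0]},
    {"offset": [0,0.6,0],"rot": [0,0,0]},
    {"offset": [0,0.6,0],"rot": [0,0,0]},
    {"offset": [0,0.4,0],"rot": [0,0,0]},
    {"offset": [0,0.25,0],"rot": [0,0,0]},
    {"offset": [0,0,0],"rot": [0,0,0]},
    {"offset": [0,0,0],"rot": [0,0,0]}
  ]
}}

```text
time_s: 10.88
tool_pos: [0.6483, -0.0453, 0.2762]
ee_rot: [-0.0, 0.724, 0.69, -0.0]
wrist_force: [-0.5, 0.8, -3.7]
opening: 0.147
finger_force: 40.0
```

Emit:
{"api": "drive_tool", "payload": {
  "increments": [
    {"offset": [0,0,0.3],"rot": [0,0,0]},
    {"offset": [0,0,0.3],"rot": [0,0,0]},
    {"offset": [0,0,0.3],"rot": [0,0,0]},
    {"offset": [0,0,0.3],"rot": [0,0,0]},
    {"offset": [0,0,0.3],"rot": [0,0,0]},
    {"offset": [0,0,0],"rot": [0,0,0]},
    {"offset": [0,0,0],"rot": [0,0,0]}
  ]
}}

```text
time_s: 11.75
tool_pos: [0.6486, -0.0452, 0.2463]
ee_rot: [0.0, 0.724, 0.69, 0.0]
wrist_force: [0.0, 0.7, -4.7]
opening: 0.147
finger_force: 40.0
```

```bash
python3 -c "
from h import *
st()"
```

```text
t 11.75 p [ 0.6486 -0.0452  0.2463] yawx 87.19 z [ 0.  0. -1.] F [ 0.03  0.71 -4.67] T [-0.02 -0.08  0.02] open 0.147 ff 40.0 j [ 0.32  0.39 -0.46  1.59  0.18  1.2  -0.23]
```

Emit:
{"api": "drive_tool", "payload": {
  "increments": [
    {"offset": [0,0,0.2],"rot": [0,0,0]},
    {"offset": [0,0,0.2],"rot": [0,0,0]},
    {"offset": [0,0,0.2],"rot": [0,0,0]},
    {"offset": [0,0,0.2],"rot": [0,0,0]},
    {"offset": [0,0,0.2],"rot": [0,0,0]},
    {"offset": [0,0,0],"rot": [0,0,0]}
  ]
}}

```text
time_s: 12.5
tool_pos: [0.6483, -0.0453, 0.2257]
ee_rot: [-0.0, 0.724, 0.69, -0.0]
wrist_force: [0.0, -1.0, -5.3]
opening: 0.148
finger_force: 40.0
```

Emit:
{"api": "drive_tool", "payload": {
  "increments": [
    {"offset": [0,0,0.05],"rot": [0,0,0]},
    {"offset": [0,0,0.05],"rot": [0,0,0]},
    {"offset": [0,0,0.05],"rot": [0,0,0]},
    {"offset": [0,0,0.05],"rot": [0,0,0]},
    {"offset": [0,0,0],"rot": [0,0,0]}
  ]
}}

```text
time_s: 13.12
tool_pos: [0.6484, -0.0453, 0.222]
ee_rot: [-0.0, 0.724, 0.69, -0.0]
wrist_force: [0.0, 0.3, -4.1]
opening: 0.147
finger_force: 40.0
```

Emit:
{"api": "drive_tool", "payload": {
  "increments": [
    {"offset": [0,0,0.03],"rot": [0,0,0]},
    {"offset": [0,0,0.03],"rot": [0,0,0]},
    {"offset": [0,0,0],"rot": [0,0,0]}
  ]
}}

```text
time_s: 13.5
tool_pos: [0.6485, -0.0452, 0.2211]
ee_rot: [0.0, 0.724, 0.69, 0.0]
wrist_force: [-1.4, -0.1, -0.6]
opening: 0.147
finger_force: 40.0
```

Emit:
{"api": "drive_tool", "payload": {
  "increments": [
    {"offset": [0,0,0.03],"rot": [0,0,0]},
    {"offset": [0,0,0.03],"rot": [0,0,0]},
    {"offset": [0,0,0],"rot": [0,0,0]}
  ]
}}

```text
time_s: 13.88
tool_pos: [0.6486, -0.0453, 0.221]
ee_rot: [0.0, 0.724, 0.69, 0.0]
wrist_force: [-5.8, -1.2, 12.7]
opening: 0.15
finger_force: 40.0
```

Emit:
{"api": "drive_tool", "payload": {
  "increments": [
    {"offset": [0,-0.01,-0.03],"rot": [0,0,0]},
    {"offset": [0,0,0],"rot": [0,0,0]}
  ]
}}

```text
time_s: 14.12
tool_pos: [0.6485, -0.0453, 0.221]
ee_rot: [0.0, 0.724, 0.69, 0.0]
wrist_force: [-3.0, -1.0, 7.3]
opening: 0.145
finger_force: 40.0
```

Emit:
{"api": "drive_tool", "payload": {
  "increments": [
    {"offset": [0,0,0],"rot": [0,0,0]},
    {"offset": [0,0,0],"rot": [0,0,0]},
    {"offset": [0,0,0],"rot": [0,0,0]},
    {"offset": [0,0,0],"rot": [0,0,0]}
  ],
  "jaw": 0.2
}}

```text
time_s: 14.62
tool_pos: [0.6483, -0.0453, 0.2202]
ee_rot: [-0.0, 0.724, 0.69, 0.0]
wrist_force: [0.1, 0.2, 0.1]
opening: 0.199
finger_force: 0.0
```

Emit:
{"api": "drive_tool", "payload": {
  "increments": [
    {"offset": [0,0,0],"rot": [0,0,0]},
    {"offset": [0,0,0],"rot": [0,0,0]},
    {"offset": [0,0,0],"rot": [0,0,0]},
    {"offset": [0,0,0],"rot": [0,0,0]}
  ],
  "jaw": 0,
  "squeeze": 25
}}

```text
time_s: 15.12
tool_pos: [0.6484, -0.0452, 0.2203]
ee_rot: [0.0, 0.724, 0.69, 0.0]
wrist_force: [2.2, -0.9, -1.0]
opening: 0.147
finger_force: 25.0
```

Emit:
{"api": "drive_tool", "payload": {
  "increments": [
    {"offset": [0,0,0.01],"rot": [0,0,0]},
    {"offset": [-0.2,0,0],"rot": [0,0,0]},
    {"offset": [-0.4,0,0],"rot": [0,0,0]},
    {"offset": [-0.4,0,0],"rot": [0,0,0]},
    {"offset": [-0.2,0,0],"rot": [0,0,0]},
    {"offset": [0,0,0],"rot": [0,0,0]}
  ]
}}

```text
time_s: 15.88
tool_pos: [0.6472, -0.0696, 0.2203]
ee_rot: [0.0, 0.724, 0.689, 0.0]
wrist_force: [1.3, 0.9, 1.6]
opening: 0.147
finger_force: 25.0
```

```bash
python3 -c "
from h import *
st()"
```

```text
t 15.875 p [ 0.6472 -0.0696  0.2203] yawx 87.17 z [ 0. -0. -1.] F [1.28 0.88 1.62] T [ 0.43 -0.46  0.03] open 0.147 ff 25.0 j [ 0.35  0.41 -0.45  1.62  0.19  1.15 -0.2 ]
```

Emit:
{"api": "drive_tool", "payload": {
  "increments": [
    {"offset": [-0.2,0,0],"rot": [0,0,0]},
    {"offset": [-0.4,0,0],"rot": [0,0,0]},
    {"offset": [-0.4,0,0],"rot": [0,0,0]},
    {"offset": [-0.4,0,0],"rot": [0,0,0]},
    {"offset": [-0.4,0,0],"rot": [0,0,0]},
    {"offset": [-0.2,0,0],"rot": [0,0,0]},
    {"offset": [0,0,0],"rot": [0,0,0]}
  ]
}}

```text
time_s: 16.75
tool_pos: [0.6453, -0.1093, 0.2203]
ee_rot: [0.0, 0.724, 0.69, 0.0]
wrist_force: [1.5, 2.7, 1.6]
opening: 0.147
finger_force: 25.0
```

Emit:
{"api": "drive_tool", "payload": {
  "increments": [
    {"offset": [-0.3,0,0],"rot": [0,0,0]},
    {"offset": [-0.4,0,0],"rot": [0,0,0]},
    {"offset": [-0.4,0,0],"rot": [0,0,0]},
    {"offset": [-0.4,0,0],"rot": [0,0,0]},
    {"offset": [-0.3,0,0],"rot": [0,0,0]},
    {"offset": [0,0,0],"rot": [0,0,0]},
    {"offset": [0,0,0],"rot": [0,0,0]}
  ]
}}

```text
time_s: 17.62
tool_pos: [0.6433, -0.1462, 0.22]
ee_rot: [0.0, 0.725, 0.689, -0.0]
wrist_force: [2.9, -3.9, -0.3]
opening: 0.148
finger_force: 25.0
```

```bash
python3 -c "
from h import *
st()"
```

```text
t 17.625 p [ 0.6433 -0.1462  0.22  ] yawx 87.14 z [ 0.    -0.001 -1.   ] F [ 2.87 -3.95 -0.34] T [-1.   -0.93 -0.11] open 0.148 ff 25.0 j [ 0.44  0.42 -0.42  1.6   0.19  1.16 -0.08]
```

Emit:
{"api": "drive_tool", "payload": {
  "increments": [
    {"offset": [-0.1,0.01,0],"rot": [0,0,0]},
    {"offset": [-0.1,0,0],"rot": [0,0,0]},
    {"offset": [0,0,0],"rot": [0,0,0]}
  ]
}}

```text
time_s: 18.0
tool_pos: [0.6427, -0.1495, 0.2195]
ee_rot: [-0.0, 0.724, 0.689, -0.001]
wrist_force: [0.8, -0.1, -4.3]
opening: 0.146
finger_force: 25.0
```

Emit:
{"api": "drive_tool", "payload": {
  "increments": [
    {"offset": [-0.1,0,0],"rot": [0,0,0]},
    {"offset": [0,0,0],"rot": [0,0,0]},
    {"offset": [0,0,0],"rot": [0,0,0]}
  ]
}}

```text
time_s: 18.38
tool_pos: [0.6432, -0.1512, 0.2201]
ee_rot: [-0.0, 0.724, 0.69, -0.0]
wrist_force: [0.6, -0.0, -4.1]
opening: 0.147
finger_force: 25.0
```

```bash
python3 -c "
from h import *
st()"
```

```text
t 18.375 p [ 0.6432 -0.1512  0.2201] yawx 87.19 z [-0.  0. -1.] F [ 0.64 -0.02 -4.09] T [-0.03 -0.06 -0.05] open 0.147 ff 25.0 j [ 0.45  0.42 -0.42  1.6   0.19  1.16 -0.07]
```

Emit:
{"api": "drive_tool", "payload": {
  "increments": [
    {"offset": [-0.06,0,0],"rot": [0,0,0]},
    {"offset": [0,0,0.05],"rot": [0,0,0]},
    {"offset": [0,0,0.08],"rot": [0,0,0]},
    {"offset": [0,0,0.08],"rot": [0,0,0]},
    {"offset": [0,0,0.06],"rot": [0,0,0]},
    {"offset": [0,0,0.04],"rot": [0,0,0]},
    {"offset": [0,0,0],"rot": [0,0,0]}
  ]
}}

```text
time_s: 19.25
tool_pos: [0.6432, -0.1523, 0.2138]
ee_rot: [-0.0, 0.724, 0.69, 0.0]
wrist_force: [0.5, 0.4, -4.5]
opening: 0.147
finger_force: 25.0
```

Emit:
{"api": "drive_tool", "payload": {
  "increments": [
    {"offset": [0,0,0.03],"rot": [0,0,0]},
    {"offset": [0,0,0],"rot": [0,0,0]}
  ]
}}

```text
time_s: 19.5
tool_pos: [0.6433, -0.1524, 0.2133]
ee_rot: [0.0, 0.724, 0.69, 0.0]
wrist_force: [-0.3, 0.2, -4.1]
opening: 0.148
finger_force: 25.0
```

```bash
python3 -c "
from h import *
st()"
```

```text
t 19.5 p [ 0.6433 -0.1524  0.2133] yawx 87.19 z [ 0.  0. -1.] F [-0.33  0.2  -4.08] T [-0.02 -0.09  0.01] open 0.148 ff 25.0 j [ 0.45  0.43 -0.42  1.61  0.19  1.15 -0.07]
```

Emit:
{"api": "drive_tool", "payload": {
  "increments": [
    {"offset": [0,0,0.02],"rot": [0,0,0]},
    {"offset": [0,0,0],"rot": [0,0,0]}
  ]
}}

```text
time_s: 19.75
tool_pos: [0.6434, -0.1524, 0.2132]
ee_rot: [0.0, 0.724, 0.69, 0.0]
wrist_force: [-1.6, -0.2, -0.1]
opening: 0.147
finger_force: 25.0
```

Emit:
{"api": "drive_tool", "payload": {
  "increments": [
    {"offset": [0,0,0.01],"rot": [0,0,0]},
    {"offset": [0,0,0],"rot": [0,0,0]}
  ]
}}

```text
time_s: 20.0
tool_pos: [0.6434, -0.1524, 0.2131]
ee_rot: [0.0, 0.724, 0.69, 0.0]
wrist_force: [-1.0, 0.3, 5.8]
opening: 0.146
finger_force: 25.0
```

Emit:
{"api": "drive_tool", "payload": {
  "increments": [
    {"offset": [0,0,-0.02],"rot": [0,0,0]},
    {"offset": [0,0,0],"rot": [0,0,0]}
  ]
}}

```text
time_s: 20.25
tool_pos: [0.6434, -0.1524, 0.2132]
ee_rot: [0.0, 0.724, 0.69, 0.0]
wrist_force: [-0.8, 0.1, 2.7]
opening: 0.151
finger_force: 25.0
```

Emit:
{"api": "drive_tool", "payload": {
  "increments": [
    {"offset": [0,0,0],"rot": [0,0,0]},
    {"offset": [0,0,0],"rot": [0,0,0]},
    {"offset": [0,0,0],"rot": [0,0,0]},
    {"offset": [0,0,0],"rot": [0,0,0]},
    {"offset": [0,0,0],"rot": [0,0,0]},
    {"offset": [0,0,0],"rot": [0,0,0]},
    {"offset": [0,0,0],"rot": [0,0,0]},
    {"offset": [0,0,0],"rot": [0,0,0]}
  ],
  "jaw": 0.5
}}

```text
time_s: 21.25
tool_pos: [0.6432, -0.1524, 0.2131]
ee_rot: [-0.0, 0.724, 0.69, 0.0]
wrist_force: [-1.0, 0.4, -0.1]
opening: 0.5
finger_force: 0.0
```

Emit:
{"api": "drive_tool", "payload": {
  "increments": [
    {"offset": [0,0,-0.3],"rot": [0,0,0]},
    {"offset": [0,0,-0.6],"rot": [0,0,0]},
    {"offset": [0,0,-0.8],"rot": [0,0,0]},
    {"offset": [0,0,-0.8],"rot": [0,0,0]},
    {"offset": [0,0,-0.8],"rot": [0,0,0]},
    {"offset": [0,0,-0.8],"rot": [0,0,0]},
    {"offset": [0,0,-0.8],"rot": [0,0,0]},
    {"offset": [0,0,-0.4],"rot": [0,0,0]},
    {"offset": [0,0,0],"rot": [0,0,0]},
    {"offset": [0,0,0],"rot": [0,0,0]}
  ]
}}

```text
time_s: 22.5
tool_pos: [0.643, -0.1523, 0.3185]
ee_rot: [-0.0, 0.724, 0.69, -0.0]
wrist_force: [0.5, -0.0, 0.4]
opening: 0.498
finger_force: 0.0
```

Run:
```python
from h import *
st(); a=save('wrist','w3'); b=save('scene','s3'); b2=robot.grab_frame('scene'); st()
print('motion',np.abs(b.astype(int)-b2)[150:380,150:450].max())
o=np.zeros((600,800,3),np.uint8); 
o[:,:450]=cv2.resize(b[160:360,190:340],(450,600),interpolation=cv2.INTER_CUBIC); o[:262,450:]=cv2.resize(a,(350,262))
cv2.imwrite('pics/m3.png',o[:,:,::-1])
```

```text
t 22.5 p [ 0.643  -0.1523  0.3185] yawx 87.19 z [-0.001  0.    -1.   ] F [ 0.52 -0.04  0.41] T [-0.02 -0.07  0.02] open 0.498 ff 0.0 j [ 0.45  0.36 -0.43  1.47  0.15  1.34 -0.04]
t 22.65 p [ 0.643  -0.1524  0.3185] yawx 87.19 z [-0.001  0.    -1.   ] F [-0.05  0.74 -0.38] T [-0.04 -0.04  0.03] open 0.5 ff 0.0 j [ 0.45  0.36 -0.43  1.47  0.15  1.34 -0.04]
motion 40
```

View pics/m3.png

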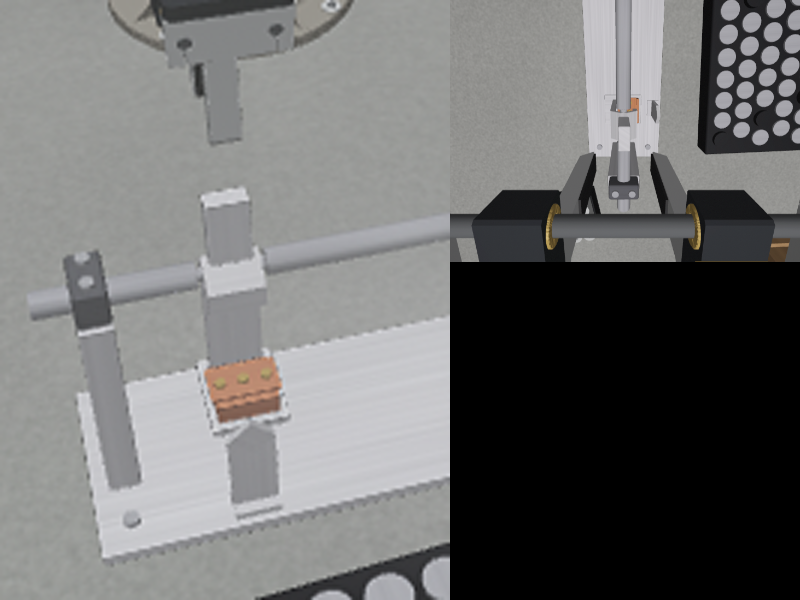

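The carrier hangs upright in the neck by the pointer: the tab top is at crop pixel (225,195) and the hook at (235,270). I'll wait for any swing to settle and check again.

Emit:
{"api": "drive_tool", "payload": {
  "increments": [
    {"offset": [0,0,0],"rot": [0,0,0]},
    {"offset": [0,0,0],"rot": [0,0,0]},
    {"offset": [0,0,0],"rot": [0,0,0]},
    {"offset": [0,0,0],"rot": [0,0,0]},
    {"offset": [0,0,0],"rot": [0,0,0]},
    {"offset": [0,0,0],"rot": [0,0,0]},
    {"offset": [0,0,0],"rot": [0,0,0]},
    {"offset": [0,0,0],"rot": [0,0,0]},
    {"offset": [0,0,0],"rot": [0,0,0]},
    {"offset": [0,0,0],"rot": [0,0,0]},
    {"offset": [0,0,0],"rot": [0,0,0]},
    {"offset": [0,0,0],"rot": [0,0,0]}
  ]
}}

```text
time_s: 24.15
tool_pos: [0.6432, -0.1524, 0.3191]
ee_rot: [0.0, 0.724, 0.69, 0.0]
wrist_force: [-0.7, 0.0, -0.2]
opening: 0.503
finger_force: 0.0
```

Run:
```python
from h import *
from fit import tf
g=lambda:robot.grab_frame('scene').astype(int)[222:305,245:300]
f=[g() for _ in range(6)]
for k in f[1:]:
    d=np.abs(k-f[0]).max(2); print(d.max(),(d>25).sum(), np.argwhere(d>25)[:3].tolist())
q=[.6477,-.0451,-.0475]; s=cv2.cvtColor(cv2.imread('pics/s3.png'),cv2.COLOR_BGR2GRAY)
print(proj('scene',tf(q,[(7,-107.6-15,255),(7,-107.6+15,255),(35,-107.6-28,66),(35,-107.6+28,66)])).round(1))
```

```text
2 0 []
2 0 []
2 0 []
2 0 []
2 0 []
[[256.9 227.6]
 [272.1 224.9]
 [260.4 303.1]
 [285.7 297.5]]
```

```bash
python3 -c "
from bench import robot
print(robot.hand_in())"
```

```text
the job is handed in; nothing more can be done
None
```

The carrier was hooked over the plain middle of the rod, slid to the neck by the pointer and lowered into it; it hangs there upright and still, released, the bystanders were never approached, and the job is handed in at about 25 s of robot time.

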